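Load a bench balance with its check weights

TASK

The balance's pan lock is still in the carry notch (rear) after the balance was moved. Throw the lock lever to the load notch (middle), slide the loose cover plate of the weight case along its channel, without lifting it out, to see which pockets hold check weights, and stand every weight there is upright on the pan, side by side. With all of them on, slide the cover shut again and throw the lever on to the weigh notch (front) to let the pan down; never put a weight on the pan while the lever is in the carry notch, and leave the other things on the bench where they are.

Things in the scene. Friction and masses are not known exactly. Their poses are not given: they have to be found in the camera images.
- case: Grey plastic weight case fixed on the bench, 156 (x) x 250 (y) x 45 mm; origin at the centre of its underside, z up. Its -y half (y -115 to -4 mm) is an open well 132 mm wide with six pockets; its +y half is a flat deck.
- pockets (a point): Middle of the six round pockets (37 mm across, 8 mm deep) in a black insert, level with its top, 14 mm above the bench; axes as the case's. In the case's frame the pockets are at x = -44, 0, 44 and y = -82.5, -36.5 mm, their floors at z = 6 mm.
- cover_knob (a point): Centre of the black knob (18 mm across, 16 mm high, its foot 6 mm above the plate on a thinner neck) in the middle of the loose aluminium cover plate, 143 (x) x 119 (y) x 4 mm, 160 g. It lies flat in the case's channel and slides along the case's y: shut over the pockets the knob is at case y = -60 mm, fully open over the deck at y = +60 mm; nothing holds it down.
- channel (a point): Middle of the cover's channel, on the deck's face, 37 mm above the bench; axes as the case's, y along the channel. The channel is 146 mm wide, with side rails 8 mm high and an end stop at y = +-120 mm.
- pan_top (a point): Centre of the upper face of the balance's round steel pan, 150 mm across, with a rim 2 mm high, 70 mm above the bench; z up. The pan goes down by 4 mm as the lock lever goes from the rear to the front notch (2 mm a notch).
- balance: White top-loading balance, 208 x 184 mm, 52 mm high without the pan, fixed on the bench with its sloping panel (display and keys) on its -x side; origin at the centre of its underside, z up. The pan's centre is at x = 22, y = 0 mm. The pan-lock lever is on its -y side, 112 mm from the middle.
- lock_lever (a joint): Angle of the pan-lock lever (rad): 0 in the rear (carry) notch, 0.6 upright in the middle (load) notch, 1.2 in the front (weigh) notch, towards the panel. It swings in the balance's x-z plane about a level axis 38 mm above the bench. A spring detent (about 2 N at the ball) pulls it into the nearest notch; half-way between notches it falls either way.
- lever_knob (a point): Centre of the black ball, 22 mm across, at the end of the lock lever, 72 mm from its axis; a steel rod 8 mm thick below it.
- notch_carry (a point): Where the centre of the lever's ball is when the lever stands in the rear notch (one pip on the notched plate).
- notch_load (a point): Where the centre of the lever's ball is when the lever stands upright in the middle notch (two pips), 110 mm above the bench.
- notch_weigh (a point): Where the centre of the lever's ball is when the lever stands in the front notch (three pips).
- weight_0_mid (a point): Centre, half-way up, of a steel check weight, 29 mm high, 100 g: a disc 34 mm across and 12 mm thick, above it a neck 11 mm across and a knob 16 mm across (from 16 to 29 mm above the underside); z along it, upwards when it stands. At first it stands in a pocket of the case, if it is there at all (each pocket may be empty).
- weight_1_mid (a point): Centre of another such weight (same size), in another pocket if it is there.
- weight_2_mid (a point): Centre of another such weight (same size), in another pocket if it is there.
- weight_3_mid (a point): Centre of another such weight (same size), in another pocket if it is there.
- weight_4_mid (a point): Centre of another such weight (same size), in another pocket if it is there.
- weight_5_mid (a point): Centre of another such weight (same size), in another pocket if it is there.
- beaker: Bystander: glass beaker, 55 mm across, 71 mm high; origin at the centre of its underside.
- vial_1: Bystander: glass vial with black cap, 27 mm across, 68 mm high; origin at the centre of its underside.
- vial_2: Bystander: glass vial with black cap, 27 mm across, 68 mm high; origin at the centre of its underside.
- timer: Bystander: white timer, 68 x 68 x 21 mm; origin at the centre of its underside.
- blue_cap_0: Bystander: blue screw cap, 38 mm across, 18 mm high; origin at the centre of its underside.

How it is judged (in metres and radians):
On the way, in this order (a step that is already met when the one before it is completed fails the run):
1. the lock lever is in the middle (load) notch and the cover has been slid off the pockets (value of joint lock_lever between 0.48 and 0.72 rad and y of cover_knob in the frame of case above 0.04 m), for 0.2 s.
2. with the lever still in the load notch, every weight stands upright on the pan, let go (value of joint lock_lever between 0.48 and 0.72 rad and horizontal distance between each of weight_0_mid, weight_1_mid, weight_2_mid, weight_3_mid, weight_4_mid, weight_5_mid and pan_top below 0.06 m and z of weight_0_mid in the frame of pan_top between 0.008 and 0.021 m and angle between each of weight_0_mid, weight_1_mid, weight_2_mid, weight_3_mid, weight_4_mid, weight_5_mid's own z axis and vertical below 0.2 rad and linear speed of each of weight_0, weight_1, weight_2, weight_3, weight_4, weight_5 below 0.03 m/s and z of weight_1_mid in the frame of pan_top between 0.008 and 0.021 m and z of weight_2_mid in the frame of pan_top between 0.008 and 0.021 m and z of weight_3_mid in the frame of pan_top between 0.008 and 0.021 m and z of weight_4_mid in the frame of pan_top between 0.008 and 0.021 m and z of weight_5_mid in the frame of pan_top between 0.008 and 0.021 m and contact force between the fingers and weight_0 below 0.05 N and contact force between the fingers and weight_1 below 0.05 N and contact force between the fingers and weight_2 below 0.05 N and contact force between the fingers and weight_3 below 0.05 N and contact force between the fingers and weight_4 below 0.05 N and contact force between the fingers and weight_5 below 0.05 N), for 0.3 s.
At the end, for the whole second after the job is handed in: every weight stands upright (within 0.2 rad) and at rest on the pan, its centre within 60 mm of the pan's centre and none on top of another; the cover lies flat in its channel within 8 mm of fully shut; the lever is in the front (weigh) notch, within 0.12 rad (value of joint lock_lever between 1.08 and 1.32 rad and horizontal distance between each of weight_0_mid, weight_1_mid, weight_2_mid, weight_3_mid, weight_4_mid, weight_5_mid and pan_top below 0.06 m and z of weight_0_mid in the frame of pan_top between 0.008 and 0.021 m and angle between each of weight_0_mid, weight_1_mid, weight_2_mid, weight_3_mid, weight_4_mid, weight_5_mid's own z axis and vertical below 0.2 rad and linear speed of each of weight_0, weight_1, weight_2, weight_3, weight_4, weight_5 below 0.03 m/s and z of weight_1_mid in the frame of pan_top between 0.008 and 0.021 m and z of weight_2_mid in the frame of pan_top between 0.008 and 0.021 m and z of weight_3_mid in the frame of pan_top between 0.008 and 0.021 m and z of weight_4_mid in the frame of pan_top between 0.008 and 0.021 m and z of weight_5_mid in the frame of pan_top between 0.008 and 0.021 m and contact force between the fingers and weight_0 below 0.05 N and contact force between the fingers and weight_1 below 0.05 N and contact force between the fingers and weight_2 below 0.05 N and contact force between the fingers and weight_3 below 0.05 N and contact force between the fingers and weight_4 below 0.05 N and contact force between the fingers and weight_5 below 0.05 N and y of cover_knob in the frame of case between -0.068 and -0.052 m and z of cover_knob in the frame of case below 0.061 m and angle between cover_knob's own z axis and vertical below 0.06 rad); the robot touches nothing.
It fails at once if a weight is put on the pan while the lever is still in or near the carry notch (value of joint lock_lever below 0.4 rad and contact force between any of weight_0, weight_1, weight_2, weight_3, weight_4, weight_5 and pan above 0.2 N).
It fails at once if the cover plate is lifted out of its channel (z of cover_knob in the frame of case above 0.08 m or angle between cover_knob's own z axis and vertical above 0.35 rad).
It fails at once if a bystander is shoved more than 4 cm or knocked over (distance of any of beaker, vial_1, vial_2, timer, blue_cap_0 from where it was at the start of the episode above 0.04 m or angle between any of beaker, vial_1, vial_2, timer, blue_cap_0's own z axis and vertical above 0.7 rad).
Of weight_0, weight_1, weight_2, weight_3, weight_4, weight_5 only 3 to 5 are there at a start; the rules pass over those that are not, and their reading is None.
At some moment in a run one of cover may be knocked a few centimetres aside while the robot is not near it.
Once in a run the grip may slacken for a moment while it holds something.
It also fails if it takes over 210 s, if anything falls off the work surface, if the arm or the gripper's body presses on something with over 40 N, if the wrist force passes 120 N, or if a joint passes its speed limit or range.

ROBOT

A 6-joint arm with a two-finger parallel gripper is mounted at the origin on a cart in front of the work surface, level with it; the furniture and walls round the work are solid. World frame = base frame: x ahead of the robot, y to its left, z up, the work surface at z = 0. Lengths are in mm, angles in degrees, forces in N, time in s.
With the tool pointing down it reaches from about 300 to 850 mm from the base axis. Payload 4.2 kg.
Tool frame: the origin (TCP) lies at the very end of the fingers, on their centre line; the grasp point (between the pads) lies 19 mm behind it; z points along the fingers, y is the line along which they close (so a half turn about z gives the same grasp; the last joint's range is limited). The gripper opens to 91 mm and grips with 3 to 60 N. Pads are 32 mm wide; open, the fingers measure 118 mm over their backs; the gripper's body (76 mm by 178 mm) begins 60 mm behind the grasp point.
Start: joints at [76.089, 18.312, 89.639, -0, 72.044, -1.146], TCP at [127.054, 560.803, 213.976] pointing down, gripper open.
Joint ranges: [-177.97, 177.97], [-48.28, 115.42], [12.27, 149.76], [-77.06, 257.06], [2.81, 150.46], [-146.56, 146.56]. Speed limits (degrees/s): [147.25, 147.25, 180, 180, 180, 180].

INTERFACE

Orientations are given as [roll, pitch, yaw] about the fixed x, y, z axes, in that order (R = Rz(yaw) Ry(pitch) Rx(roll)).
In Python, from workcell import * gives the robot as it stands.
- The arm moves only by the tool move_arm, never from a script. Its argument "motion" is a list of rows, each a list of 3 entries, a list of its own where there are three numbers: the finger opening in mm, from 0 to 91.2, then the shift along the world's x, y, z in units of 25 mm (1.0 is 25 mm), then the turn, a rotation vector about the world's x, y, z in units of 4 degrees (1.0 is 4 degrees). In form: [[grip, [x, y, z], [ax, ay, az]], ...]. A call has 1 to 20 rows; each row shifts and turns the commanded pose from where the row before left it; what a row does not reach is not made up. A row lasts 1/12 s, in which the tool goes at most 41.7 mm and 7.16 degrees, less where a joint would pass 70% of its speed; a pose out of reach is approached as far as the arm can. A call with a number of a shift or a turn outside -1 to 1 is refused whole. A call with a gripper value outside its range is refused whole. The fingers move at their own pace and stop on an object; "grip_force" is the grip in N (left out, the last holds). Time passes only in rows, so rows that do not move let the fingers close. It gives the time, the measured TCP pose, the force, the opening and the grip force at its end, in the units of the state.
- state(): the state, without advancing time (a new reading comes with each control period).
- grab_frame(name): name is "scene" or "top"; returns the picture (384x512x3 uint8, blue, green, red); there is no depth.
- camera_info(name): a dict with "fx", "fy", "cx", "cy" (pixels), "rvec" (rotation vector, rad) and "tvec" (3), from world to camera coordinates, as OpenCV has them. Camera axes: x right, y down, z forward; pixel columns grow to the right and rows downward; lengths in mm; the calibration is good to about 2 mm. A picture is of the moment at which its call begins. camera_info takes no time and is no camera call.
- job_done(): hands the job in; it is judged then, once.
The state is a dict: "time_s": time; "qpos": joint angles; "qvel": joint speeds; "effort": joint torques, N m; "ee_pos": TCP position; "ee_rot": TCP orientation; "force": force on the tool from outside, world axes, zero at the start; "torque": the same for the moment, N m; "gripper_width": finger opening in mm; "gripper_force": force on a finger pad.
Only numpy, scipy, OpenCV 4.12 (cv2) and the standard library are available. Lean on these libraries where they do the work, as an engineer would, in place of code of your own. Each camera call takes 0.05 s, during which the arm holds its last target. There are 200 camera calls.

## Working session

There is one attempt and no reset: what is moved stays moved. The work goes in short steps, Python scripts to look and compute and a tool call to move; the robot and the scene stay as the last step left them, time stands still between calls to the robot, and variables do not carry over. Pictures are saved under pics/ and viewed, at most 14 in all, crops included, and the job is handed in when it is done.

Besides the shell and the picture viewer there is one more tool, called after "Call:" in YAML: its name, and indented under it one key for each argument. move_arm: Moves the arm, as the interface text tells. Shifts and turns lie within -1 to 1; 1 stands for 25 mm of shift or 4 degrees of turn. Its arguments: {"type":"object","properties":{"motion":{"type":"array","items":{"type":"array"}},"grip_force":{"type":"number"}},"required":["motion"]}

```bash
mkdir -p pics; ls
cat > h.py <<'E'
from workcell import *
import numpy as np, cv2
def cam(n):
    c=camera_info(n); R=cv2.Rodrigues(np.array(c['rvec'],float))[0]; t=np.array(c['tvec'],float).ravel()
    return c,R,t
def ray(n,u,v,z):
    c,R,t=cam(n); d=R.T@np.array([(u-c['cx'])/c['fx'],(v-c['cy'])/c['fy'],1]); o=-R.T@t
    return (o+d*(z-o[2])/d[2]).round(1)
def proj(n,p):
    c,R,t=cam(n); q=R@np.array(p,float)+t
    return np.array([c['fx']*q[0]/q[2]+c['cx'],c['fy']*q[1]/q[2]+c['cy']]).round(1)
def save(n,f,box=None,s=1.5):
    im=grab_frame(n)
    cv2.imwrite('pics/raw_'+f,im)
    if box: im=im[box[1]:box[3],box[0]:box[2]]
    cv2.imwrite('pics/'+f,cv2.resize(im,None,fx=s,fy=s,interpolation=cv2.INTER_CUBIC));
E
python3 - <<'E'
from h import *
save('top','t0.png');save('scene','s0.png')
for n in('top','scene'):
    c,R,t=cam(n);print(n,c['fx'],c['cx'],c['cy'],-R.T@t,R[2])
print(state())
E
```

```text
pics
top 484.86673948388784 259.5276615266066 197.6678967612777 [3.40112146e+02 8.97541103e-01 1.59557881e+03] [ 0.12214088  0.00490297 -0.99250066]
scene 416.3376924660374 260.44075220288113 192.50516219307548 [-76.06657915 923.19934564 645.86802981] [ 0.49266977 -0.75128715 -0.4391402 ]
{'time_s': 0.1, 'qpos': array([ 7.60875020e+01,  1.83500228e+01,  8.97009514e+01,  3.93010678e-05,
        7.20439785e+01, -1.14493875e+00]), 'qvel': array([ 0.04196071, -0.07298701, -0.16358444,  0.08703508, -0.07087024,
       -0.0442164 ]), 'effort': array([ 1.86165322e-03, -4.13331771e+01, -2.32512510e+01,  7.28694373e-02,
        4.22290759e-02, -6.58059071e-05]), 'ee_pos': array([126.95108916, 560.33605559, 213.17345583]), 'ee_rot': array([-1.79905067e+02, -1.93466631e-03,  1.67232427e+02]), 'force': array([-0.45072062, -0.38104023,  0.12506193]), 'torque': array([-0.01439381, -0.02128884, -0.00972527]), 'gripper_force': 0.0, 'gripper_width': 91.47232555861143}
```

View pics/t0.png

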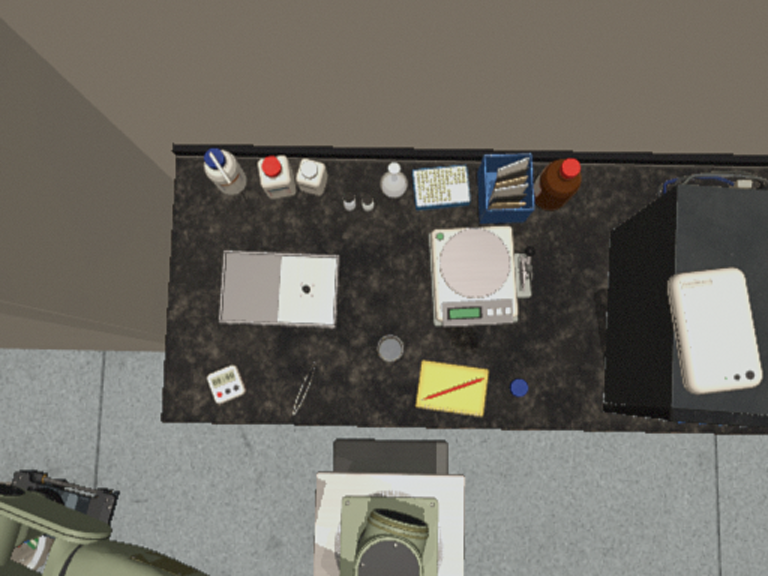

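View pics/s0.png

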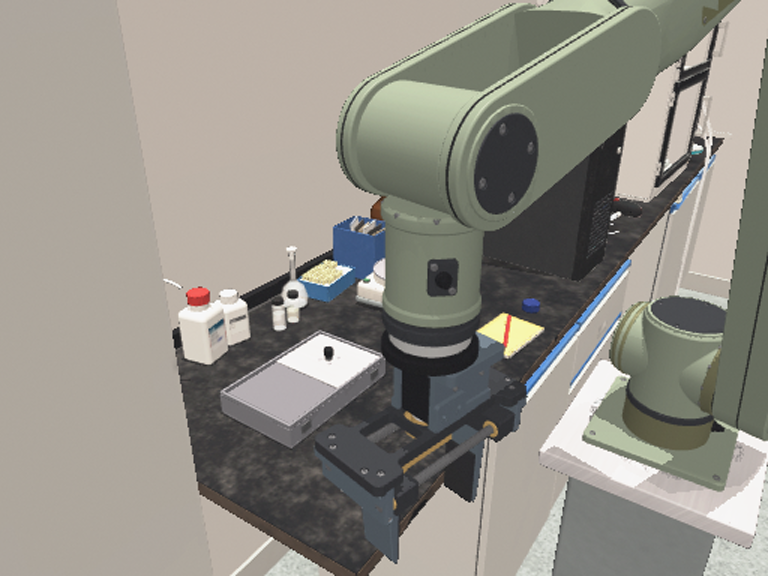

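Run:
```python
from h import *
im=cv2.imread('pics/raw_t0.png')
a=im[150:225,280:365];b=im[160:225,140:235]
A=cv2.resize(a,(790,int(75*790/85)))[:590];B=cv2.resize(b,(790,540))
cv2.imwrite('pics/ca.png',A)
g=cv2.cvtColor(im,cv2.COLOR_BGR2GRAY)
# cover knob: dark blob within plate
def blob(m,box,mn=5):
    k=np.zeros_like(m);k[box[1]:box[3],box[0]:box[2]]=m[box[1]:box[3],box[0]:box[2]]
    n,l,s,c=cv2.connectedComponentsWithStats(k.astype(np.uint8));return [(s[i,4],c[i].round(1),s[i,:4]) for i in range(1,n) if s[i,4]>=mn]
for r in blob(g<60,(190,172,222,212)): print('knob',r,ray('top',*r[1],63))
print('lever',blob(g<30,(340,155,365,200)))
# white plate & deck rectangles
hsv=cv2.cvtColor(im,cv2.COLOR_BGR2HSV)
for nm,m,z in(('plate',g>200,41),('case',g>95,45)):
    k=np.zeros_like(g);k[160:225,140:235]=(m[160:225,140:235]*255)
    cs=max(cv2.findContours(k,cv2.RETR_EXTERNAL,cv2.CHAIN_APPROX_NONE)[0],key=cv2.contourArea)
    bx=cv2.boxPoints(cv2.minAreaRect(cs));w=np.array([ray('top',*p,z) for p in bx]);print(nm,bx.tolist(),w.tolist(),w.mean(0))
k=np.zeros_like(g);k[148:222,280:350]=(g[148:222,280:350]>110)*255
cs=max(cv2.findContours(k,cv2.RETR_EXTERNAL,cv2.CHAIN_APPROX_NONE)[0],key=cv2.contourArea)
bx=cv2.boxPoints(cv2.minAreaRect(cs));print('bal',bx.tolist(),[ray('top',*p,52).tolist() for p in bx])
# pan: pinkish
print(im[175,315],im[165,292],im[190,180])
```

```text
knob (np.int32(11), array([203.8, 192.5]), array([202, 191,   4,   4], dtype=int32)) [541.7 186.5  63. ]
lever [(np.int32(13), array([352.5, 167.8]), array([350, 166,   7,   4], dtype=int32))]
plate [[184.91436767578125, 213.6270751953125], [187.19613647460938, 170.27346801757812], [223.359130859375, 172.17678833007812], [221.07736206054688, 215.5303955078125]] [[474.8, 247.6, 41.0], [616.5, 245.8, 41.0], [612.6, 127.9, 41.0], [471.0, 131.0, 41.0]] [543.725 188.075  41.   ]
case [[145.54324340820312, 214.74424743652344], [147.81826782226562, 166.2102508544922], [225.74081420898438, 169.8628692626953], [223.46578979492188, 218.39686584472656]] [[468.3, 373.2, 45.0], [626.6, 373.6, 45.0], [619.6, 120.1, 45.0], [461.7, 122.8, 45.0]] [544.05  247.425  45.   ]
bal [[285.4640808105469, 152.81768798828125], [347.9226379394531, 149.5303955078125], [351.3204040527344, 214.08840942382812], [288.8618469238281, 217.37570190429688]] [[678.3, -72.6, 52.0], [693.3, -275.1, 52.0], [483.2, -285.6, 52.0], [468.6, -86.4, 52.0]]
[190 197 206] [212 221 218] [151 158 165]
```

View pics/ca.png

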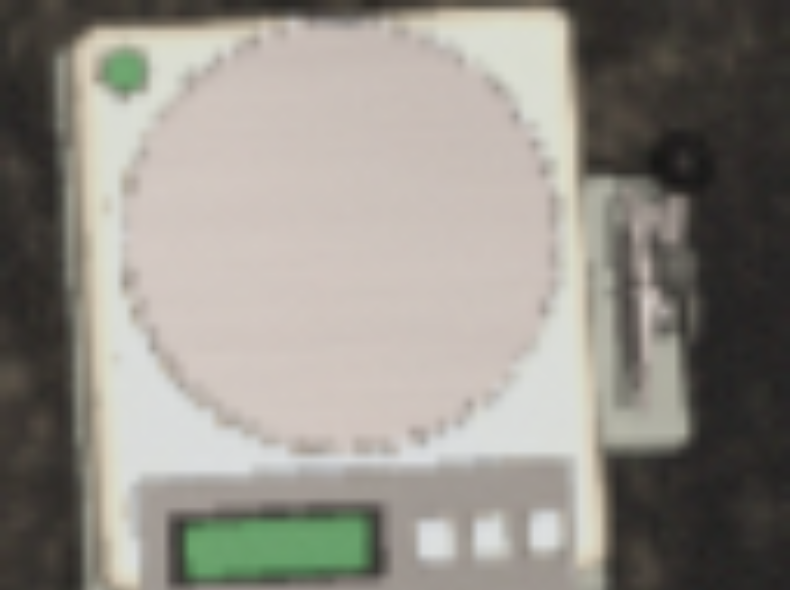

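Run:
```python
from h import *
s=790/85
def c(x,y):return ((x+.5)/s-.5+280,(y+.5)/s-.5+150)
print('ball',ray('top',*c(683,160),97.4),ray('top',352.5,167.8,97.4))
print('pan',ray('top',*c(341,235),72), [ray('top',*c(*p),72).tolist() for p in((122,235),(560,235),(341,15),(341,455))])
for n,p in dict(TL=(75,32),TR=(572,10),R2=(598,560),L2=(112,575)).items(): print(n,ray('top',*c(*p),52))
for p in((695,180),(690,440)): print('plate',ray('top',*c(*p),45))
im=cv2.imread('pics/raw_t0.png')
hsv=cv2.cvtColor(im,cv2.COLOR_BGR2HSV)
for nm,(u,v),z in(('vial1',(350,202),68),('vial2',(368,203),68),('beaker',(390,347),71),('cap',(519,388),18),('timer',(225,384),21),('flask',(393,168),120)): print(nm,ray('top',u/1.5,v/1.5,z))
```

```text
ball [ 628.  -282.9   97.4] [ 624.7 -281.2   97.4]
pan [ 604.5 -170.6   72. ] [[603.0, -95.6, 72.0], [606.0, -245.6, 72.0], [681.3, -170.1, 72.0], [528.6, -171.1, 72.0]]
TL [677.9 -79.6  52. ]
TR [ 689.2 -253.    52. ]
R2 [ 496.4 -261.9   52. ]
L2 [487.9 -94.9  52. ]
plate [ 631.1 -297.    45. ]
plate [ 539.6 -295.    45. ]
vial1 [731.2  97.1  68. ]
vial2 [729.7  58.4  68. ]
beaker [421.2   4.8  71. ]
cap [ 341.6 -274.4   18. ]
timer [337.2 358.1  21. ]
flask [792.3   6.  120. ]
```

Call:
move_arm:
  motion:
    - [60,[0.59,-0.99,-0.07],[0,0,-0.54]]
    - [60,[0.59,-0.99,-0.07],[0,0,-0.54]]
    - [60,[0.59,-0.99,-0.07],[0,0,-0.54]]
    - [60,[0.59,-0.99,-0.07],[0,0,-0.54]]
    - [60,[0.59,-0.99,-0.07],[0,0,-0.54]]
    - [60,[0.59,-0.99,-0.07],[0,0,-0.54]]
    - [60,[0.59,-0.99,-0.07],[0,0,-0.54]]
    - [60,[0.59,-0.99,-0.07],[0,0,-0.54]]
    - [60,[0.59,-0.99,-0.07],[0,0,-0.54]]
    - [60,[0.59,-0.99,-0.07],[0,0,-0.54]]
    - [60,[0.59,-0.99,-0.07],[0,0,-0.54]]
    - [60,[0.59,-0.99,-0.07],[0,0,-0.54]]
    - [60,[0.59,-0.99,-0.07],[0,0,-0.54]]
    - [60,[0.59,-0.99,-0.07],[0,0,-0.54]]
    - [60,[0.59,-0.99,-0.07],[0,0,-0.54]]
    - [60,[0.59,-0.99,-0.07],[0,0,-0.54]]
    - [60,[0.59,-0.99,-0.07],[0,0,-0.54]]

```text
time_s: 1.52
ee_pos: [378.0, 138.6, 184.0]
ee_rot: [-180.0, -0.0, 130.4]
force: [0.1, 0.0, 0.2]
gripper_width: 59.9
gripper_force: 0.0
```

Call:
move_arm:
  motion:
    - [60,[0.59,-0.99,-0.07],[0,0,-0.54]]
    - [60,[0.59,-0.99,-0.07],[0,0,-0.54]]
    - [60,[0.59,-0.99,-0.07],[0,0,-0.54]]
    - [60,[0.59,-0.99,-0.07],[0,0,-0.54]]
    - [60,[0.59,-0.99,-0.07],[0,0,-0.54]]
    - [60,[0.59,-0.99,-0.07],[0,0,-0.54]]
    - [60,[0.59,-0.99,-0.07],[0,0,-0.54]]
    - [60,[0.59,-0.99,-0.07],[0,0,-0.54]]
    - [60,[0.59,-0.99,-0.07],[0,0,-0.54]]
    - [60,[0.59,-0.99,-0.07],[0,0,-0.54]]
    - [60,[0.59,-0.99,-0.07],[0,0,-0.54]]
    - [60,[0.59,-0.99,-0.07],[0,0,-0.54]]
    - [60,[0.59,-0.99,-0.07],[0,0,-0.54]]
    - [60,[0.59,-0.99,-0.07],[0,0,-0.54]]
    - [60,[0.59,-0.99,-0.07],[0,0,-0.54]]
    - [60,[0.59,-0.99,-0.07],[0,0,-0.54]]
    - [60,[0.59,-0.99,-0.07],[0,0,-0.54]]
    - [60,[0,0,0],[0,0,0]]

```text
time_s: 3.02
ee_pos: [630.3, -285.2, 152.6]
ee_rot: [180.0, 0.1, 93.6]
force: [0.0, 0.5, -0.1]
gripper_width: 60.3
gripper_force: 0.0
```

Call:
move_arm:
  motion:
    - [50,[-0.11,0.11,-0.64],[0,0,0]]
    - [50,[0,0,-0.64],[0,0,0]]
    - [50,[0,0,-0.64],[0,0,0]]
    - [50,[0,0,-0.62],[0,0,0]]
    - [24,[0,0,0],[0,0,0]]
    - [24,[0,0,0],[0,0,0]]
    - [24,[0,0,0],[0,0,0]]
    - [24,[0,0,0],[0,0,0]]
  grip_force: 5

```text
time_s: 3.68
ee_pos: [626.0, -278.1, 92.2]
ee_rot: [179.9, 0.0, 93.8]
force: [-4.8, -1.0, -1.3]
gripper_width: 26.3
gripper_force: 2.8
```

Run:
```python
from h import *
print(state()['force'],proj('scene',[627.5,-282.5,97]),proj('scene',[587,-285,110]))
save('scene','s1.png',(215,80,375,200),5)
```

```text
[-4.83778112 -0.98894187 -1.32531931] [281.  159.5] [291.4 158.2]
```

View pics/s1.png

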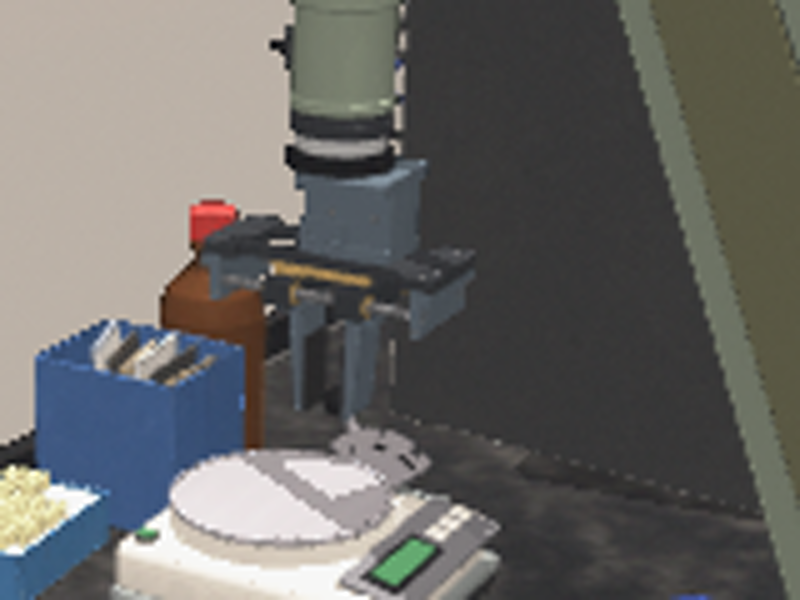

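Call:
move_arm:
  motion:
    - [26,[-0.19,-0.01,0.11],[0,0,0]]
    - [26,[-0.19,-0.01,0.11],[0,0,0]]
    - [26,[-0.2,-0.01,0.08],[0,0,0]]
    - [26,[-0.2,-0.01,0.08],[0,0,0]]
    - [26,[-0.21,-0.01,0.05],[0,0,0]]
    - [26,[-0.21,-0.01,0.05],[0,0,0]]
    - [26,[-0.22,-0.01,0.02],[0,0,0]]
    - [26,[-0.22,-0.01,0.01],[0,0,0]]
    - [26,[0,0,0],[0,0,0]]
    - [26,[0,0,0],[0,0,0]]
    - [26,[0,0,0],[0,0,0]]

```text
time_s: 4.65
ee_pos: [584.7, -280.0, 103.5]
ee_rot: [-180.0, -0.0, 93.8]
force: [-0.4, -0.4, -0.2]
gripper_width: 26.3
gripper_force: 0.0
```

Run:
```python
from h import *
s=state();print(s['ee_pos'],s['force'],s['gripper_width'],s['gripper_force'])
```

```text
[ 584.69676561 -279.97630896  103.48840999] [-0.44519194 -0.41140798 -0.16753691] 26.289699471249396 0.04744211328215897
```

Call:
move_arm:
  motion:
    - [40,[0,0,0],[0,0,0]]
    - [45,[0,0,0.2],[0,0,0]]
    - [45,[0,0,0.6],[0,0,0]]
    - [45,[0,0,0.9],[0,0,0]]
    - [45,[0,0,0.6],[0,0,0]]
    - [45,[-0.08,0.85,0],[0,0,0.96]]
    - [45,[-0.08,0.85,0],[0,0,0.96]]
    - [45,[-0.08,0.85,0],[0,0,0.96]]
    - [45,[-0.08,0.85,0],[0,0,0.96]]
    - [45,[-0.08,0.85,0],[0,0,0.96]]
    - [45,[-0.08,0.85,0],[0,0,0.96]]
    - [45,[-0.08,0.85,0],[0,0,0.96]]
    - [45,[-0.08,0.85,0],[0,0,0.96]]
    - [45,[-0.08,0.85,0],[0,0,0.96]]
    - [45,[-0.08,0.85,0],[0,0,0.96]]
    - [45,[-0.08,0.85,0],[0,0,0.96]]

```text
time_s: 5.98
ee_pos: [562.9, -45.1, 161.7]
ee_rot: [180.0, 0.0, 136.2]
force: [-1.0, -0.0, -0.8]
gripper_width: 45.0
gripper_force: 0.0
```

Call:
move_arm:
  motion:
    - [45,[-0.08,0.85,0],[0,0,0.96]]
    - [45,[-0.08,0.85,0],[0,0,0.96]]
    - [45,[-0.08,0.85,0],[0,0,0.96]]
    - [45,[-0.08,0.85,0],[0,0,0.96]]
    - [45,[-0.08,0.85,0],[0,0,0.96]]
    - [45,[-0.08,0.85,0],[0,0,0.96]]
    - [45,[-0.08,0.85,0],[0,0,0.96]]
    - [45,[-0.08,0.85,0],[0,0,0.96]]
    - [45,[-0.08,0.85,0],[0,0,0.96]]
    - [45,[-0.08,0.85,0],[0,0,0.96]]
    - [45,[0,0,0],[0,0,0.1]]
    - [45,[0,0,0],[0,0,0]]
    - [45,[0,0,0],[0,0,0]]

```text
time_s: 7.07
ee_pos: [542.9, 165.8, 161.4]
ee_rot: [-180.0, 0.0, 174.8]
force: [0.2, -0.1, 0.2]
gripper_width: 44.9
gripper_force: 0.0
```

Run:
```python
from h import *
s=state();print(s['ee_pos'],s['ee_rot'])
save('scene','s2.png',(140,130,300,310),3.3)
im=grab_frame('top');cv2.imwrite('pics/raw_t2.png',im);g=cv2.cvtColor(im,cv2.COLOR_BGR2GRAY)
k=np.zeros_like(g);k[160:190,344:362]=g[160:190,344:362]<35
n,l,st,c=cv2.connectedComponentsWithStats(k)
for i in range(1,n):
    if st[i,4]>5: print(st[i],c[i],ray('top',*c[i],110))
print('expect',proj('top',[587,-285,110]))
```

```text
[542.91973094 165.84909355 161.39792723] [-1.79973278e+02  1.58297114e-02  1.74800282e+02]
[352 177   3   6   9] [353.         179.55555556] [ 585.3 -280.3  110. ]
[356 177   2   6   9] [356.66666667 179.66666667] [ 585.2 -291.7  110. ]
expect [354.5 179.1]
```

View pics/s2.png

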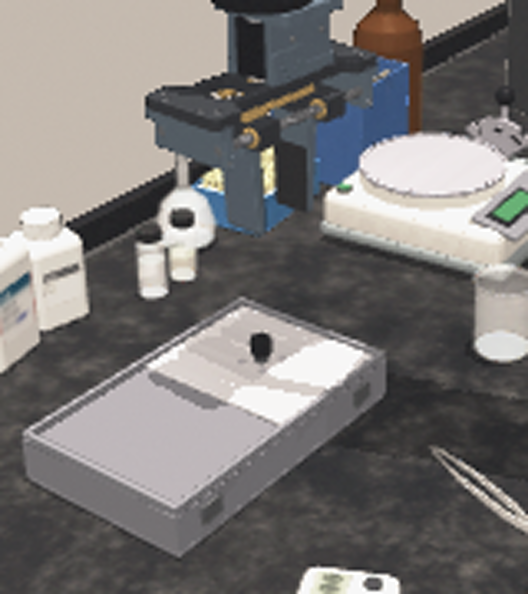

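Run:
```python
from h import *
print(ray('scene',260/3.3+140-.5,346/3.3+130-.5,56),ray('top',203.8,192.5,60))
# case rear/left corners z=45 in scene
for p in((243,298),(25,435),(180,513),(384,352)): print(ray('scene',p[0]/3.3+140-.5,p[1]/3.3+130-.5,45))
```

```text
[538.2 190.1  56. ] [542.1 186.9  60. ]
[611.8 122.5  45. ]
[615.4 371.8  45. ]
[459.7 375.9  45. ]
[459.9 126.6  45. ]
```

Call:
move_arm:
  motion:
    - [45,[-0.1,0.88,0],[0,0,0.95]]
    - [45,[0,0,-0.8],[0,0,0]]
    - [45,[0,0,-0.95],[0,0,0]]
    - [45,[0,0,-0.95],[0,0,0]]
    - [45,[0,0,-0.8],[0,0,0]]
    - [45,[0,0,-0.6],[0,0,0]]
    - [45,[0,0,-0.4],[0,0,0]]
    - [45,[0,0,0],[0,0,0]]
    - [15,[0,0,0],[0,0,0]]
    - [15,[0,0,0],[0,0,0]]
    - [15,[0,0,0],[0,0,0]]
    - [15,[0,0,0],[0,0,0]]
    - [15,[0,0,0],[0,0,0]]
  grip_force: 4

```text
time_s: 8.25
ee_pos: [540.8, 188.4, 49.6]
ee_rot: [180.0, 0.1, 178.6]
force: [0.1, -0.7, 2.0]
gripper_width: 17.7
gripper_force: 4.0
```

Call:
move_arm:
  motion:
    - [15,[0.01,0.25,0],[0,0,0]]
    - [15,[0.01,0.45,0],[0,0,0]]
    - [15,[0.01,0.5,0],[0,0,0]]
    - [15,[0.01,0.5,0],[0,0,0]]
    - [15,[0.02,0.5,0],[0,0,0]]
    - [15,[0.01,0.5,0],[0,0,0]]
    - [15,[0.01,0.5,0],[0,0,0]]
    - [15,[0.01,0.5,0],[0,0,0]]
    - [15,[0.01,0.5,0],[0,0,0]]
    - [15,[0.01,0.4,0],[0,0,0]]
    - [15,[0,0.13,0],[0,0,0]]
    - [15,[0,0,0],[0,0,0]]
    - [15,[0,0,0],[0,0,0]]

```text
time_s: 9.33
ee_pos: [543.3, 308.4, 49.5]
ee_rot: [179.9, 0.1, 178.7]
force: [-0.8, 0.8, 4.7]
gripper_width: 17.9
gripper_force: 4.0
```

Call:
move_arm:
  motion:
    - [45,[0,0,0],[0,0,0]]
    - [45,[0,0,0],[0,0,0]]
    - [45,[0,0,0.5],[0,0,0]]
    - [45,[0,0,0.9],[0,0,0]]
    - [45,[0,0,1],[0,0,0]]
    - [45,[0,-0.5,1],[0,0,0]]
    - [30,[0,-1,0.6],[0,0,0]]
    - [30,[0,-1,0],[0,0,0]]
    - [30,[0,-1,0],[0,0,0]]
    - [30,[0,-1,0],[0,0,0]]
    - [30,[0,-1,0],[0,0,0]]
    - [30,[0,-1,0],[0,0,0]]
    - [30,[0,-1,0],[0,0,0]]
    - [30,[0,-1,0],[0,0,0]]
    - [30,[0,-1,0],[0,0,0]]
    - [30,[0,-1,0],[0,0,0]]
    - [30,[0,-1,0],[0,0,0]]
    - [30,[0,-0.5,0],[0,0,0]]
    - [30,[0,0,0],[0,0,0]]
    - [30,[0,0,0],[0,0,0]]

```text
time_s: 11.0
ee_pos: [543.0, 6.9, 148.5]
ee_rot: [179.9, -0.0, 178.5]
force: [-0.2, -0.0, -0.7]
gripper_width: 29.8
gripper_force: 0.0
```

Run:
```python
from h import *
print(state()['ee_pos'])
save('top','t3.png',(135,155,240,230),5);save('scene','s3.png',(140,210,270,310),6)
a=cv2.imread('pics/t3.png');b=cv2.imread('pics/s3.png')
h=np.vstack([cv2.copyMakeBorder(a,0,0,0,max(0,b.shape[1]-a.shape[1]),0),b]) if 0 else None
r=lambda i:cv2.resize(i,(400,int(i.shape[0]*400/i.shape[1])))
a,b=r(a),r(b);H=max(a.shape[0],b.shape[0]);p=lambda i:cv2.copyMakeBorder(i,0,H-i.shape[0],0,0,0)
cv2.imwrite('pics/c3.png',np.hstack([p(a),p(b)]))
```

```text
[543.0007359    6.87740123 148.47250318]
```

View pics/c3.png

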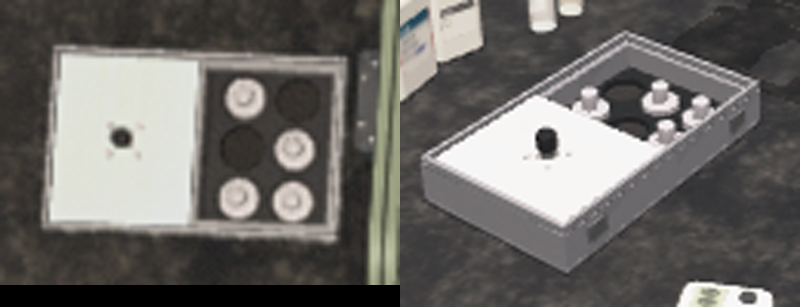

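Run:
```python
from h import *
im=cv2.imread('pics/raw_t3.png');im=cv2.resize(im,None,fx=4,fy=4,interpolation=cv2.INTER_CUBIC);g=cv2.cvtColor(im,cv2.COLOR_BGR2GRAY)
k=np.zeros_like(g);y0,y1,x0,x1=[4*v for v in(175,213,190,223)];k[y0:y1,x0:x1]=(g[y0:y1,x0:x1]>120)
k=cv2.morphologyEx(k,cv2.MORPH_OPEN,np.ones((9,9)))
n,l,s,c=cv2.connectedComponentsWithStats(k)
Q=[]
for i in range(1,n):
    if s[i,4]>200:
        u,v=(c[i]+.5)/4-.5;w=ray('top',u,v,20);Q.append(w);print(s[i],u,v,w)
k=(g<60).astype(np.uint8);k[:, :4*160]=0;k[:,4*175:]=0;k[:4*185]=0;k[4*197:]=0
n,l,s,c=cv2.connectedComponentsWithStats(k)
for i in range(1,n):
    if s[i,4]>50: print('knob',s[i],ray('top',*((c[i]+.5)/4-.5),61))
# scene knob tops
b=cv2.imread('pics/raw_s3.png')
for (x,y) in((589,90),(659,86),(701,102),(667,127)):
    u,v=(x-400)/400*130+140-.5,y/400*130+210-.5;print('scene knobtop',ray('scene',u,v,35))
```

```text
[ 777  703   41   42 1390] 198.9363309352518 180.41978417266188 [587.1 209.1  20. ]
[ 829  757   41   42 1388] 211.8937319884726 194.01278818443805 [542.9 165.   20. ]
[ 771  808   40   44 1422] 197.20973980309424 206.86867088607596 [499.6 211.6  20. ]
[ 827  812   42   40 1386] 211.41107503607503 207.62481962481962 [498.1 165.2  20. ]
knob [660 758  16  14 156] [545.  306.2  61. ]
scene knobtop [584.9 208.1  35. ]
scene knobtop [537.9 168.2  35. ]
scene knobtop [491.6 168.2  35. ]
scene knobtop [492.5 215.4  35. ]
```

Call:
move_arm:
  motion:
    - [27,[0.19,0.9,0],[0,0,0]]
    - [27,[0.19,0.9,0],[0,0,0]]
    - [27,[0.19,0.9,0],[0,0,0]]
    - [27,[0.19,0.9,0],[0,0,0]]
    - [27,[0.19,0.9,0],[0,0,0]]
    - [27,[0.19,0.9,0],[0,0,0]]
    - [27,[0.2,0.91,0],[0,0,0]]
    - [27,[0.2,0.91,0],[0,0,0]]
    - [27,[0.2,0.91,0],[0,0,0]]
    - [27,[0,0,-0.8],[0,0,0]]
    - [27,[0,0,-1],[0,0,0]]
    - [27,[0,0,-0.9],[0,0,0]]
    - [27,[0,0,-0.8],[0,0,0]]
    - [27,[0,0,-0.6],[0,0,0]]
    - [27,[0,0,-0.5],[0,0,0]]
    - [27,[0,0,-0.3],[0,0,0]]
    - [27,[0,0,-0.22],[0,0,0]]
    - [27,[0,0,0],[0,0,0]]
    - [27,[0,0,0],[0,0,0]]
  grip_force: 20

```text
time_s: 12.68
ee_pos: [586.7, 210.4, 21.1]
ee_rot: [180.0, 0.0, 178.7]
force: [0.3, 0.1, -0.3]
gripper_width: 26.7
gripper_force: 0.0
```

Close and lift a bit.

Call:
move_arm:
  motion:
    - [8,[0,0,0],[0,0,0]]
    - [8,[0,0,0],[0,0,0]]
    - [8,[0,0,0],[0,0,0]]
    - [8,[0,0,0],[0,0,0]]
    - [8,[0,0,0.4],[0,0,0]]
    - [8,[0,0,0.8],[0,0,0]]
    - [8,[0,0,1],[0,0,0]]
    - [8,[0,0,1],[0,0,0]]
    - [8,[0,0,0.9],[0,0,0]]
    - [8,[0,0,0.5],[0,0,0]]
    - [8,[0,0,0],[0,0,0]]

```text
time_s: 13.6
ee_pos: [588.4, 210.3, 139.9]
ee_rot: [179.9, 0.4, 178.6]
force: [0.5, -0.2, -0.9]
gripper_width: 14.9
gripper_force: 20.0
```

Call:
move_arm:
  motion:
    - [8,[0.1,-0.6,0],[0,0,0]]
    - [8,[0.1,-0.99,0],[0,0,0]]
    - [8,[0.1,-0.99,0],[0,0,0]]
    - [8,[0.1,-0.99,0],[0,0,0]]
    - [8,[0.1,-0.99,0],[0,0,0]]
    - [8,[0.1,-0.99,0],[0,0,0]]
    - [8,[0.1,-0.99,0],[0,0,0]]
    - [8,[0.1,-0.99,0],[0,0,0]]
    - [8,[0.1,-0.99,0],[0,0,0]]
    - [8,[0.1,-0.99,0],[0,0,0]]
    - [8,[0.1,-0.99,0],[0,0,0]]
    - [8,[0.1,-0.99,0],[0,0,0]]
    - [8,[0.1,-0.99,0],[0,0,0]]
    - [8,[0.1,-0.99,0],[0,0,0]]
    - [8,[0.1,-0.99,0],[0,0,0]]
    - [8,[0.15,-0.99,0],[0,0,0]]
    - [8,[0.18,-0.89,0],[0,0,0]]
    - [8,[0,0,0],[0,0,0]]
    - [8,[0,0,0],[0,0,0]]

```text
time_s: 15.18
ee_pos: [630.9, -200.2, 133.8]
ee_rot: [179.9, -0.2, 178.5]
force: [-0.8, -0.1, -0.5]
gripper_width: 15.0
gripper_force: 20.0
```

Call:
move_arm:
  motion:
    - [8,[0,0,-0.7],[0,0,0]]
    - [8,[0,0,-0.6],[0,0,0]]
    - [8,[0,0,-0.4],[0,0,0]]
    - [8,[0,0,-0.2],[0,0,0]]
    - [8,[0,0,-0.1],[0,0,0]]
    - [8,[0,0,0],[0,0,0]]
    - [8,[0,0,0],[0,0,0]]
    - [8,[0,0,0],[0,0,0]]

```text
time_s: 15.85
ee_pos: [632.9, -198.7, 86.6]
ee_rot: [-180.0, 0.1, 178.6]
force: [0.2, 0.5, -0.6]
gripper_width: 15.3
gripper_force: 20.0
```

Run:
```python
from h import *
s=state();print(s['ee_pos'],s['force'])
im=grab_frame('scene');cv2.imwrite('pics/raw_s4.png',im);a=cv2.resize(im[110:200,225:345],(790,592),interpolation=cv2.INTER_CUBIC);cv2.imwrite('pics/s4.png',a)
```

```text
[ 632.85525798 -198.74128902   86.62058768] [ 0.19060618  0.521124   -0.62339984]
```

View pics/s4.png

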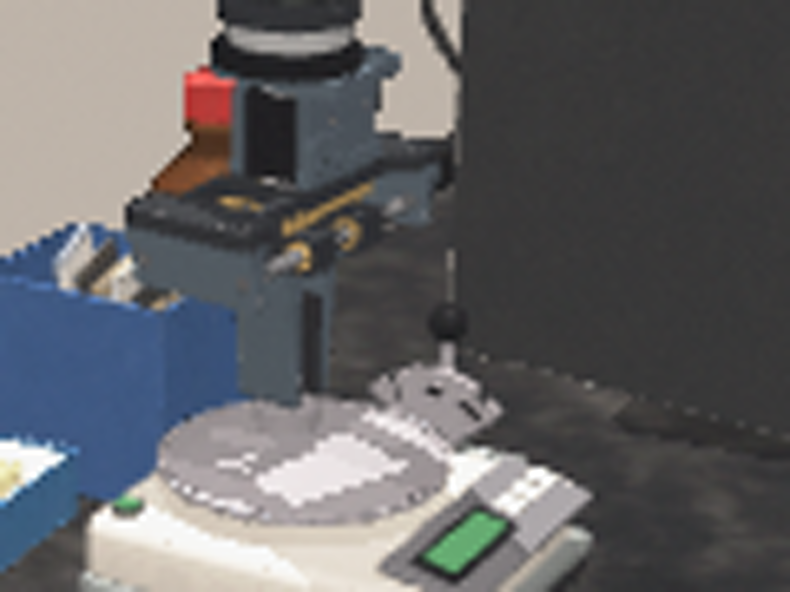

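Call:
move_arm:
  motion:
    - [8,[0,0,-0.04],[0,0,0]]
    - [8,[0,0,-0.04],[0,0,0]]
    - [8,[0,0,0],[0,0,0]]

```text
time_s: 16.15
ee_pos: [632.3, -198.7, 83.8]
ee_rot: [180.0, 0.0, 178.6]
force: [0.4, -0.1, 0.2]
gripper_width: 14.9
gripper_force: 20.0
```

Call:
move_arm:
  motion:
    - [8,[0,0,-0.03],[0,0,0]]
    - [8,[0,0,0],[0,0,0]]
    - [8,[0,0,0],[0,0,0]]

```text
time_s: 16.4
ee_pos: [632.3, -198.7, 83.7]
ee_rot: [-180.0, 0.0, 178.6]
force: [-1.4, 0.9, 3.6]
gripper_width: 15.1
gripper_force: 20.0
```

Call:
move_arm:
  motion:
    - [27,[0,0,0],[0,0,0]]
    - [27,[0,0,0],[0,0,0]]
    - [27,[0,0,0],[0,0,0]]
    - [27,[0,0,0.5],[0,0,0]]
    - [27,[0,0,0.8],[0,0,0]]
    - [27,[0,0,0.78],[0,0,0]]
    - [27,[-0.24,0.97,0],[0,0,0]]
    - [27,[-0.24,0.97,0],[0,0,0]]
    - [27,[-0.24,0.97,0],[0,0,0]]
    - [27,[-0.24,0.97,0],[0,0,0]]
    - [27,[-0.24,0.97,0],[0,0,0]]
    - [27,[-0.24,0.97,0],[0,0,0]]
    - [27,[-0.24,0.97,0],[0,0,0]]
    - [27,[-0.24,0.97,0],[0,0,0]]
    - [27,[-0.24,0.97,0],[0,0,0]]
    - [27,[-0.24,0.97,0],[0,0,0]]
    - [27,[-0.24,0.97,0],[0,0,0]]
    - [27,[-0.24,0.97,0],[0,0,0]]

```text
time_s: 17.9
ee_pos: [559.9, 93.4, 134.8]
ee_rot: [180.0, 0.0, 178.6]
force: [0.9, 0.0, -0.0]
gripper_width: 26.8
gripper_force: 0.0
```

```bash
cat >> h.py <<'E'
def panlook(f):
    im=grab_frame('top');cv2.imwrite('pics/raw_'+f,im)
    g=im.astype(float)
    a=cv2.resize(im[145:225,280:365],(600,565),interpolation=cv2.INTER_CUBIC);cv2.imwrite('pics/'+f,a)
E
python3 - <<'E'
from h import *
panlook('t5.png')
E
```

```text
(no output)
```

View pics/t5.png

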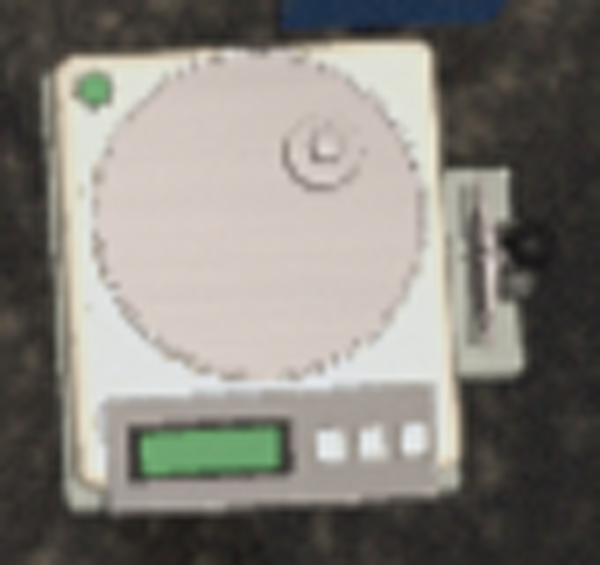

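Call:
move_arm:
  motion:
    - [27,[-0.24,0.98,0],[0,0,0]]
    - [27,[-0.24,0.98,0],[0,0,0]]
    - [27,[-0.23,0.98,0],[0,0,0]]
    - [27,[0,0,-0.8],[0,0,0]]
    - [27,[0,0,-1],[0,0,0]]
    - [27,[0,0,-0.9],[0,0,0]]
    - [27,[0,0,-0.8],[0,0,0]]
    - [27,[0,0,-0.5],[0,0,0]]
    - [27,[0,0,-0.35],[0,0,0]]
    - [27,[0,0,-0.22],[0,0,0]]
    - [27,[0,0,0],[0,0,0]]
    - [27,[0,0,0],[0,0,0]]
    - [8,[0,0,0],[0,0,0]]
    - [8,[0,0,0],[0,0,0]]
    - [8,[0,0,0],[0,0,0]]
    - [8,[0,0,0],[0,0,0]]
    - [8,[0,0,0.4],[0,0,0]]
    - [8,[0,0,0.8],[0,0,0]]
    - [8,[0,0,1],[0,0,0]]
    - [8,[0,0,1],[0,0,0]]

```text
time_s: 19.62
ee_pos: [541.9, 165.6, 101.7]
ee_rot: [-180.0, -0.1, 178.6]
force: [0.9, 0.9, -1.3]
gripper_width: 15.0
gripper_force: 20.0
```

Call:
move_arm:
  motion:
    - [8,[0,0,0.9],[0,0,0]]
    - [8,[0,-0.4,0.5],[0,0,0]]
    - [8,[0.09,-0.9,0],[0,0,0]]
    - [8,[0.09,-0.99,0],[0,0,0]]
    - [8,[0.09,-0.99,0],[0,0,0]]
    - [8,[0.09,-0.99,0],[0,0,0]]
    - [8,[0.09,-0.99,0],[0,0,0]]
    - [8,[0.09,-0.99,0],[0,0,0]]
    - [8,[0.09,-0.99,0],[0,0,0]]
    - [8,[0.09,-0.99,0],[0,0,0]]
    - [8,[0.09,-0.99,0],[0,0,0]]
    - [8,[0.09,-0.99,0],[0,0,0]]
    - [8,[0.09,-0.99,0],[0,0,0]]
    - [8,[0.09,-0.99,0],[0,0,0]]
    - [8,[0.09,-0.99,0],[0,0,0]]
    - [8,[0.1,-0.8,0],[0,0,0]]
    - [8,[0.09,-0.59,0],[0,0,0]]
    - [8,[0,0,0],[0,0,0]]
    - [8,[0,0,0],[0,0,0]]

```text
time_s: 21.2
ee_pos: [576.3, -198.6, 135.7]
ee_rot: [179.9, -0.0, 178.6]
force: [-0.4, 0.3, -1.2]
gripper_width: 15.2
gripper_force: 20.0
```

Call:
move_arm:
  motion:
    - [8,[0,0,-0.7],[0,0,0]]
    - [8,[0,0,-0.6],[0,0,0]]
    - [8,[0,0,-0.4],[0,0,0]]
    - [8,[0,0,-0.2],[0,0,0]]
    - [8,[0,0,-0.08],[0,0,0]]
    - [8,[0,0,-0.04],[0,0,0]]
    - [8,[0,0,0],[0,0,0]]
    - [8,[0,0,0],[0,0,0]]

```text
time_s: 21.87
ee_pos: [577.1, -198.5, 86.0]
ee_rot: [-180.0, 0.1, 178.6]
force: [-0.3, -0.3, -1.2]
gripper_width: 15.2
gripper_force: 20.0
```

Call:
move_arm:
  motion:
    - [8,[0,0,-0.04],[0,0,0]]
    - [8,[0,0,-0.03],[0,0,0]]
    - [8,[0,0,0],[0,0,0]]
    - [8,[0,0,0],[0,0,0]]

```text
time_s: 22.2
ee_pos: [576.6, -198.5, 83.7]
ee_rot: [-180.0, 0.0, 178.6]
force: [0.4, -0.5, 0.3]
gripper_width: 15.0
gripper_force: 20.0
```

Call:
move_arm:
  motion:
    - [27,[0,0,0],[0,0,0]]
    - [27,[0,0,0],[0,0,0]]
    - [27,[0,0,0],[0,0,0]]
    - [27,[0,0,0.5],[0,0,0]]
    - [27,[0,0,0.8],[0,0,0]]
    - [27,[0,0,0.76],[0,0,0]]
    - [27,[-0.18,0.97,0],[0,0,0]]
    - [27,[-0.18,0.97,0],[0,0,0]]
    - [27,[-0.18,0.97,0],[0,0,0]]
    - [27,[-0.18,0.97,0],[0,0,0]]
    - [27,[-0.18,0.97,0],[0,0,0]]
    - [27,[-0.18,0.97,0],[0,0,0]]
    - [27,[-0.18,0.97,0],[0,0,0]]
    - [27,[-0.18,0.97,0],[0,0,0]]
    - [27,[-0.18,0.97,0],[0,0,0]]
    - [27,[-0.18,0.97,0],[0,0,0]]
    - [27,[-0.18,0.97,0],[0,0,0]]
    - [27,[-0.18,0.97,0],[0,0,0]]
    - [27,[-0.18,0.97,0],[0,0,0]]
    - [27,[-0.18,0.97,0],[0,0,0]]

```text
time_s: 23.87
ee_pos: [513.3, 142.2, 135.2]
ee_rot: [180.0, 0.0, 178.6]
force: [1.1, -0.6, -0.9]
gripper_width: 27.1
gripper_force: 0.0
```

Run:
```python
from h import *
s=state();print(s['ee_pos'])
panlook('t6.png')
im=cv2.resize(cv2.imread('pics/raw_t6.png'),None,fx=4,fy=4,interpolation=cv2.INTER_CUBIC);g=cv2.cvtColor(im,cv2.COLOR_BGR2GRAY)
k=(g<60).astype(np.uint8);k[:, :4*145]=0;k[:,4*185:]=0;k[:4*185]=0;k[4*200:]=0
n,l,st,c=cv2.connectedComponentsWithStats(k)
for i in range(1,n):
    if st[i,4]>50: print('knob',st[i],ray('top',*((c[i]+.5)/4-.5),61))
```

```text
[513.2687704  142.23821006 135.18949248]
knob [580 740   9  35 216] [552.2 373.7  61. ]
knob [659 758  17  14 168] [544.9 306.2  61. ]
knob [580 785   5  15  65] [522.3 373.6  61. ]
```

Call:
move_arm:
  motion:
    - [27,[-0.2,0.95,0],[0,0,0]]
    - [27,[-0.2,0.95,0],[0,0,0]]
    - [27,[-0.18,0.94,0],[0,0,0]]
    - [27,[0,0,-0.8],[0,0,0]]
    - [27,[0,0,-1],[0,0,0]]
    - [27,[0,0,-0.9],[0,0,0]]
    - [27,[0,0,-0.8],[0,0,0]]
    - [27,[0,0,-0.5],[0,0,0]]
    - [27,[0,0,-0.35],[0,0,0]]
    - [27,[0,0,-0.22],[0,0,0]]
    - [27,[0,0,0],[0,0,0]]
    - [27,[0,0,0],[0,0,0]]
    - [8,[0,0,0],[0,0,0]]
    - [8,[0,0,0],[0,0,0]]
    - [8,[0,0,0],[0,0,0]]
    - [8,[0,0,0],[0,0,0]]
    - [8,[0,0,0.4],[0,0,0]]
    - [8,[0,0,0.8],[0,0,0]]
    - [8,[0,0,1],[0,0,0]]
    - [8,[0,0,1],[0,0,0]]

```text
time_s: 25.58
ee_pos: [498.3, 211.8, 101.7]
ee_rot: [-180.0, -0.1, 178.6]
force: [1.0, 0.1, -0.5]
gripper_width: 15.3
gripper_force: 20.0
```

Call:
move_arm:
  motion:
    - [8,[0,0,0.9],[0,0,0]]
    - [8,[0,-0.4,0.5],[0,0,0]]
    - [8,[0.36,-0.9,0],[0,0,0]]
    - [8,[0.36,-0.99,0],[0,0,0]]
    - [8,[0.36,-0.99,0],[0,0,0]]
    - [8,[0.36,-0.99,0],[0,0,0]]
    - [8,[0.36,-0.99,0],[0,0,0]]
    - [8,[0.36,-0.99,0],[0,0,0]]
    - [8,[0.36,-0.99,0],[0,0,0]]
    - [8,[0.36,-0.99,0],[0,0,0]]
    - [8,[0.36,-0.99,0],[0,0,0]]
    - [8,[0.36,-0.99,0],[0,0,0]]
    - [8,[0.36,-0.99,0],[0,0,0]]
    - [8,[0.36,-0.99,0],[0,0,0]]
    - [8,[0.36,-0.99,0],[0,0,0]]
    - [8,[0.36,-0.6,0],[0,0,0]]
    - [8,[0.3,-0.4,0],[0,0,0]]
    - [8,[0,0,0],[0,0,0]]
    - [8,[0,0,0],[0,0,0]]

```text
time_s: 27.17
ee_pos: [632.2, -142.1, 135.6]
ee_rot: [179.9, -0.1, 178.6]
force: [0.4, 0.5, -1.1]
gripper_width: 15.2
gripper_force: 20.0
```

Call:
move_arm:
  motion:
    - [8,[0,0,-0.7],[0,0,0]]
    - [8,[0,0,-0.6],[0,0,0]]
    - [8,[0,0,-0.4],[0,0,0]]
    - [8,[0,0,-0.2],[0,0,0]]
    - [8,[0,0,-0.08],[0,0,0]]
    - [8,[0,0,-0.04],[0,0,0]]
    - [8,[0,0,-0.04],[0,0,0]]
    - [8,[0,0,-0.03],[0,0,0]]
    - [8,[0,0,0],[0,0,0]]
    - [8,[0,0,0],[0,0,0]]

```text
time_s: 28.0
ee_pos: [632.8, -142.5, 83.9]
ee_rot: [-180.0, 0.0, 178.6]
force: [0.2, -0.6, -1.1]
gripper_width: 14.9
gripper_force: 20.0
```

Call:
move_arm:
  motion:
    - [8,[0,0,-0.03],[0,0,0]]
    - [8,[0,0,0],[0,0,0]]
    - [8,[0,0,0],[0,0,0]]

```text
time_s: 28.25
ee_pos: [632.9, -142.6, 83.6]
ee_rot: [-180.0, 0.1, 178.6]
force: [-2.0, 0.8, 5.0]
gripper_width: 15.2
gripper_force: 20.0
```

Call:
move_arm:
  motion:
    - [27,[0,0,0],[0,0,0]]
    - [27,[0,0,0],[0,0,0]]
    - [27,[0,0,0],[0,0,0]]
    - [27,[0,0,0.5],[0,0,0]]
    - [27,[0,0,0.8],[0,0,0]]
    - [27,[0,0,0.79],[0,0,0]]
    - [27,[-0.39,0.88,0],[0,0,0]]
    - [27,[-0.39,0.88,0],[0,0,0]]
    - [27,[-0.39,0.88,0],[0,0,0]]
    - [27,[-0.39,0.88,0],[0,0,0]]
    - [27,[-0.39,0.88,0],[0,0,0]]
    - [27,[-0.39,0.88,0],[0,0,0]]
    - [27,[-0.39,0.88,0],[0,0,0]]
    - [27,[-0.39,0.88,0],[0,0,0]]
    - [27,[-0.39,0.88,0],[0,0,0]]
    - [27,[-0.39,0.88,0],[0,0,0]]
    - [27,[-0.39,0.88,0],[0,0,0]]
    - [27,[-0.39,0.88,0],[0,0,0]]
    - [27,[-0.36,0.89,0],[0,0,0]]
    - [27,[-0.36,0.89,0],[0,0,0]]

```text
time_s: 29.92
ee_pos: [496.9, 167.0, 134.8]
ee_rot: [180.0, -0.0, 178.6]
force: [0.6, -0.5, -0.3]
gripper_width: 27.3
gripper_force: 0.0
```

Call:
move_arm:
  motion:
    - [27,[0,0,-0.4],[0,0,0]]
    - [27,[0,0,-0.8],[0,0,0]]
    - [27,[0,0,-1],[0,0,0]]
    - [27,[0,0,-0.8],[0,0,0]]
    - [27,[0,0,-0.6],[0,0,0]]
    - [27,[0,0,-0.4],[0,0,0]]
    - [27,[0,0,-0.35],[0,0,0]]
    - [27,[0,0,-0.22],[0,0,0]]
    - [27,[0,0,0],[0,0,0]]
    - [27,[0,0,0],[0,0,0]]
    - [8,[0,0,0],[0,0,0]]
    - [8,[0,0,0],[0,0,0]]
    - [8,[0,0,0],[0,0,0]]
    - [8,[0,0,0],[0,0,0]]
    - [8,[0,0,0.4],[0,0,0]]
    - [8,[0,0,0.8],[0,0,0]]
    - [8,[0,0,1],[0,0,0]]
    - [8,[0,0,1],[0,0,0]]

```text
time_s: 31.42
ee_pos: [496.8, 165.9, 101.8]
ee_rot: [-180.0, -0.1, 178.6]
force: [0.0, 0.2, -1.5]
gripper_width: 15.3
gripper_force: 20.0
```

Call:
move_arm:
  motion:
    - [8,[0,0,0.9],[0,0,0]]
    - [8,[0,-0.3,0.5],[0,0,0]]
    - [8,[0.24,-0.9,0],[0,0,0]]
    - [8,[0.24,-0.99,0],[0,0,0]]
    - [8,[0.24,-0.99,0],[0,0,0]]
    - [8,[0.24,-0.99,0],[0,0,0]]
    - [8,[0.24,-0.99,0],[0,0,0]]
    - [8,[0.24,-0.99,0],[0,0,0]]
    - [8,[0.24,-0.99,0],[0,0,0]]
    - [8,[0.24,-0.99,0],[0,0,0]]
    - [8,[0.24,-0.99,0],[0,0,0]]
    - [8,[0.24,-0.99,0],[0,0,0]]
    - [8,[0.24,-0.99,0],[0,0,0]]
    - [8,[0.26,-0.7,0],[0,0,0]]
    - [8,[0.26,-0.54,0],[0,0,0]]
    - [8,[0,0,0],[0,0,0]]
    - [8,[0,0,0],[0,0,0]]

```text
time_s: 32.83
ee_pos: [576.5, -142.5, 135.7]
ee_rot: [180.0, -0.0, 178.6]
force: [-0.4, 0.7, -1.3]
gripper_width: 15.1
gripper_force: 20.0
```

Call:
move_arm:
  motion:
    - [8,[0,0,-0.7],[0,0,0]]
    - [8,[0,0,-0.6],[0,0,0]]
    - [8,[0,0,-0.4],[0,0,0]]
    - [8,[0,0,-0.2],[0,0,0]]
    - [8,[0,0,-0.08],[0,0,0]]
    - [8,[0,0,-0.04],[0,0,0]]
    - [8,[0,0,-0.04],[0,0,0]]
    - [8,[0,0,-0.03],[0,0,0]]
    - [8,[0,0,-0.01],[0,0,0]]
    - [8,[0,0,0],[0,0,0]]
    - [8,[0,0,0],[0,0,0]]

```text
time_s: 33.75
ee_pos: [576.7, -142.5, 83.5]
ee_rot: [-180.0, 0.0, 178.6]
force: [0.3, 0.0, -0.5]
gripper_width: 15.1
gripper_force: 20.0
```

Call:
move_arm:
  motion:
    - [8,[0,0,-0.02],[0,0,0]]
    - [8,[0,0,0],[0,0,0]]
    - [27,[0,0,0],[0,0,0]]
    - [27,[0,0,0],[0,0,0]]
    - [27,[0,0,0],[0,0,0]]
    - [27,[0,0,0.5],[0,0,0]]
    - [27,[0,0,0.8],[0,0,0]]
    - [27,[0,0,0.8],[0,0,0]]
    - [45,[-0.16,1,0],[0,0,0]]
    - [45,[-0.16,1,0],[0,0,0]]
    - [45,[-0.16,1,0],[0,0,0]]
    - [45,[-0.16,1,0],[0,0,0]]
    - [45,[-0.16,1,0],[0,0,0]]
    - [45,[-0.16,1,0],[0,0,0]]
    - [45,[-0.16,1,0],[0,0,0]]
    - [45,[-0.18,1,0],[0,0,0]]
    - [45,[0,0,0],[0,0,0]]
    - [45,[0,0,0],[0,0,0]]

```text
time_s: 35.25
ee_pos: [543.9, 58.4, 135.1]
ee_rot: [-180.0, -0.0, 178.8]
force: [-0.3, -0.2, 0.5]
gripper_width: 44.7
gripper_force: 0.0
```

Run:
```python
from h import *
s=state();print(s['ee_pos'],s['time_s'])
panlook('t7.png')
im0=cv2.imread('pics/raw_t7.png')
a=cv2.resize(im0[145:225,280:365],(425,400),interpolation=cv2.INTER_CUBIC);b=cv2.resize(im0[155:230,135:230],(371,293),interpolation=cv2.INTER_CUBIC)
cv2.imwrite('pics/c7.png',np.hstack([a,cv2.copyMakeBorder(b,0,107,0,0,0)]))
im=cv2.resize(im0,None,fx=4,fy=4,interpolation=cv2.INTER_CUBIC);g=cv2.cvtColor(im,cv2.COLOR_BGR2GRAY)
k=(g<60).astype(np.uint8);k[:, :4*145]=0;k[:,4*185:]=0;k[:4*185]=0;k[4*200:]=0
n,l,st,c=cv2.connectedComponentsWithStats(k)
for i in range(1,n):
    if st[i,4]>50: print('knob',st[i],ray('top',*((c[i]+.5)/4-.5),61))
```

```text
[543.8612039   58.44547901 135.10101938] 35.25
knob [580 740   9  34 207] [552.7 373.6  61. ]
knob [702 760  16  14 154] [544.3 272.3  61. ]
knob [580 785   5  15  63] [521.9 373.6  61. ]
```

View pics/c7.png

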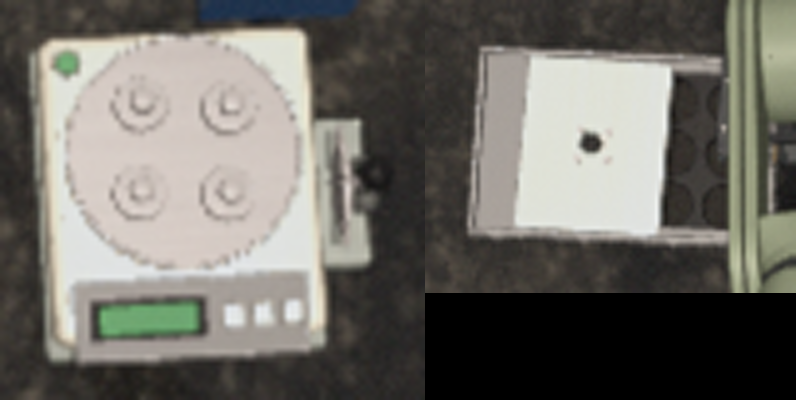

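Call:
move_arm:
  motion:
    - [45,[0,0.95,0],[0,0,0]]
    - [45,[0,0.96,0],[0,0,0]]
    - [45,[0,0.96,0],[0,0,0]]
    - [45,[0,0.96,0],[0,0,0]]
    - [45,[0,0.96,0],[0,0,0]]
    - [45,[0,0.96,0],[0,0,0]]
    - [45,[0,0.96,0],[0,0,0]]
    - [45,[0,0.96,0],[0,0,0]]
    - [45,[0,0.95,0],[0,0,0]]
    - [45,[0,0,-0.8],[0,0,0]]
    - [45,[0,0,-1],[0,0,0]]
    - [45,[0,0,-0.75],[0,0,0]]
    - [45,[0,0,-0.5],[0,0,0]]
    - [45,[0,0,-0.4],[0,0,0]]
    - [45,[0,0,0],[0,0,0]]
    - [15,[0,0,0],[0,0,0]]
    - [15,[0,0,0],[0,0,0]]
    - [15,[0,0,0],[0,0,0]]
    - [15,[0,0,0],[0,0,0]]
    - [15,[0,0,0],[0,0,0]]
  grip_force: 4

```text
time_s: 36.97
ee_pos: [544.6, 273.3, 49.9]
ee_rot: [179.9, 0.1, 178.6]
force: [0.6, 0.7, 1.7]
gripper_width: 17.7
gripper_force: 4.0
```

Call:
move_arm:
  motion:
    - [15,[-0.01,-0.2,0],[0,0,0]]
    - [15,[-0.01,-0.4,0],[0,0,0]]
    - [15,[-0.01,-0.5,0],[0,0,0]]
    - [15,[-0.01,-0.5,0],[0,0,0]]
    - [15,[-0.01,-0.5,0],[0,0,0]]
    - [15,[-0.01,-0.5,0],[0,0,0]]
    - [15,[-0.01,-0.4,0],[0,0,0]]
    - [15,[-0.01,-0.25,0],[0,0,0]]
    - [15,[-0.01,-0.15,0],[0,0,0]]
    - [15,[0,0,0],[0,0,0]]
    - [15,[0,0,0],[0,0,0]]
    - [15,[0,0,0],[0,0,0]]

```text
time_s: 37.97
ee_pos: [542.0, 188.3, 49.8]
ee_rot: [179.8, 0.1, 178.5]
force: [-0.2, 6.7, 5.5]
gripper_width: 17.8
gripper_force: 4.0
```

Call:
move_arm:
  motion:
    - [45,[0,0,0],[0,0,0]]
    - [45,[0,0,0],[0,0,0]]
    - [50,[0,0,0.5],[0,0,0]]
    - [50,[0,0,1],[0,0,0]]
    - [50,[0,0,1],[0,0,0]]
    - [50,[0,0,1],[0,0,0]]
    - [50,[0,0,0.95],[0,0,0]]
    - [50,[0.08,-0.86,0],[0,0,-0.96]]
    - [50,[0.08,-0.86,0],[0,0,-0.96]]
    - [50,[0.08,-0.86,0],[0,0,-0.96]]
    - [50,[0.08,-0.86,0],[0,0,-0.96]]
    - [50,[0.08,-0.86,0],[0,0,-0.96]]
    - [50,[0.08,-0.86,0],[0,0,-0.96]]
    - [50,[0.08,-0.86,0],[0,0,-0.96]]
    - [50,[0.08,-0.86,0],[0,0,-0.96]]
    - [50,[0.08,-0.86,0],[0,0,-0.96]]
    - [50,[0.08,-0.86,0],[0,0,-0.96]]
    - [50,[0.08,-0.86,0],[0,0,-0.96]]
    - [50,[0.08,-0.86,0],[0,0,-0.96]]

```text
time_s: 39.55
ee_pos: [564.2, -72.3, 159.3]
ee_rot: [-179.8, -0.1, 132.3]
force: [-0.6, -0.7, -0.5]
gripper_width: 50.1
gripper_force: 0.0
```

Call:
move_arm:
  motion:
    - [50,[0.08,-0.86,0],[0,0,-0.96]]
    - [50,[0.08,-0.86,0],[0,0,-0.96]]
    - [50,[0.08,-0.86,0],[0,0,-0.96]]
    - [50,[0.08,-0.86,0],[0,0,-0.96]]
    - [50,[0.08,-0.86,0],[0,0,-0.96]]
    - [50,[0.08,-0.86,0],[0,0,-0.96]]
    - [50,[0.08,-0.86,0],[0,0,-0.96]]
    - [50,[0.08,-0.86,0],[0,0,-0.96]]
    - [50,[0.08,-0.86,0],[0,0,-0.96]]
    - [50,[0.04,-0.78,0],[0,0,-1]]
    - [50,[0,0,0],[0,0,0]]
    - [50,[0,0,0],[0,0,0]]
    - [50,[0,0,0],[0,0,0]]

```text
time_s: 40.63
ee_pos: [583.6, -282.7, 159.5]
ee_rot: [-179.9, -0.1, 94.0]
force: [-0.4, 0.4, -0.2]
gripper_width: 50.1
gripper_force: 0.0
```

Run:
```python
from h import *
s=state();print(s['ee_pos'],s['ee_rot'])
im0=grab_frame('top');cv2.imwrite('pics/raw_t8.png',im0)
im=cv2.resize(im0,None,fx=4,fy=4,interpolation=cv2.INTER_CUBIC);g=cv2.cvtColor(im,cv2.COLOR_BGR2GRAY)
k=(g<60).astype(np.uint8);k[:, :4*192]=0;k[:,4*218:]=0;k[:4*180]=0;k[4*205:]=0
n,l,st,c=cv2.connectedComponentsWithStats(k)
for i in range(1,n):
    if st[i,4]>50: print('knob',st[i],ray('top',*((c[i]+.5)/4-.5),61))
```

```text
[ 583.60924532 -282.71301988  159.45203327] [-1.79879478e+02 -6.96214935e-02  9.40171581e+01]
knob [809 766  14  13 118] [542.  187.6  61. ]
```

Call:
move_arm:
  motion:
    - [50,[0,0,-0.8],[0,0,0]]
    - [50,[0,0,-0.8],[0,0,0]]
    - [50,[0,0,-0.5],[0,0,0]]
    - [50,[0,0,-0.2],[0,0,0]]
    - [26,[0,0,0],[0,0,0]]
    - [26,[0,0,0],[0,0,0]]
    - [26,[0,0,0],[0,0,0]]
    - [26,[-0.22,-0.01,-0.01],[0,0,0]]
    - [26,[-0.22,-0.01,-0.02],[0,0,0]]
    - [26,[-0.21,-0.01,-0.05],[0,0,0]]
    - [26,[-0.21,-0.01,-0.05],[0,0,0]]
    - [26,[-0.2,-0.01,-0.08],[0,0,0]]
    - [26,[-0.2,-0.01,-0.08],[0,0,0]]
    - [26,[-0.19,-0.01,-0.11],[0,0,0]]
    - [26,[-0.2,-0.01,-0.1],[0,0,0]]
    - [26,[0,0,0],[0,0,0]]
    - [26,[0,0,0],[0,0,0]]
    - [26,[0,0,0],[0,0,0]]

```text
time_s: 42.18
ee_pos: [543.9, -285.1, 90.3]
ee_rot: [180.0, 0.0, 94.0]
force: [0.6, -0.0, 0.5]
gripper_width: 26.0
gripper_force: 0.0
```

Open and lift clear, then look.

Call:
move_arm:
  motion:
    - [50,[0,0,0],[0,0,0]]
    - [50,[0,0,0],[0,0,0]]
    - [50,[0,0,0.3],[0,0,0]]
    - [50,[0,0,0.7],[0,0,0]]
    - [50,[0,0,1],[0,0,0]]
    - [50,[0,0,1],[0,0,0]]
    - [50,[0,0,0.8],[0,0,0]]
    - [50,[-0.5,1,0],[0,0,0]]
    - [50,[-0.8,1,0],[0,0,0]]
    - [50,[-0.8,1,0],[0,0,0]]
    - [50,[-0.8,1,0],[0,0,0]]
    - [50,[-0.5,1,0],[0,0,0]]
    - [50,[0,1,0],[0,0,0]]
    - [50,[0,1,0],[0,0,0]]
    - [50,[0,1,0],[0,0,0]]
    - [50,[0,1,0],[0,0,0]]
    - [50,[0,1,0],[0,0,0]]
    - [50,[0,0.6,0],[0,0,0]]
    - [50,[0,0,0],[0,0,0]]
    - [50,[0,0,0],[0,0,0]]

```text
time_s: 43.85
ee_pos: [458.8, -19.6, 185.8]
ee_rot: [179.9, 0.0, 94.1]
force: [0.4, -0.4, 0.5]
gripper_width: 50.5
gripper_force: 0.0
```

Run:
```python
from h import *
s=state();print(s['ee_pos'],s['time_s'],s['force'])
im=grab_frame('top');sc=grab_frame('scene')
a=cv2.resize(im[145:225,280:365],(425,400),interpolation=cv2.INTER_CUBIC);b=cv2.resize(sc[120:220,230:330],(370,370),interpolation=cv2.INTER_CUBIC)
cv2.imwrite('pics/c9.png',np.hstack([a,cv2.copyMakeBorder(b,0,30,0,0,0)]))
im=cv2.resize(im,None,fx=4,fy=4,interpolation=cv2.INTER_CUBIC);g=cv2.cvtColor(im,cv2.COLOR_BGR2GRAY)
k=(g<60).astype(np.uint8);k[:, :4*192]=0;k[:,4*218:]=0;k[:4*180]=0;k[4*205:]=0
n,l,st,c=cv2.connectedComponentsWithStats(k)
for i in range(1,n):
    if st[i,4]>50: print('knob',st[i],ray('top',*((c[i]+.5)/4-.5),61))
```

```text
[458.75865084 -19.57127071 185.82601646] 43.85 [ 0.36086281 -0.39598799  0.45109432]
knob [809 766  14  13 135] [541.8 187.6  61. ]
```

View pics/c9.png

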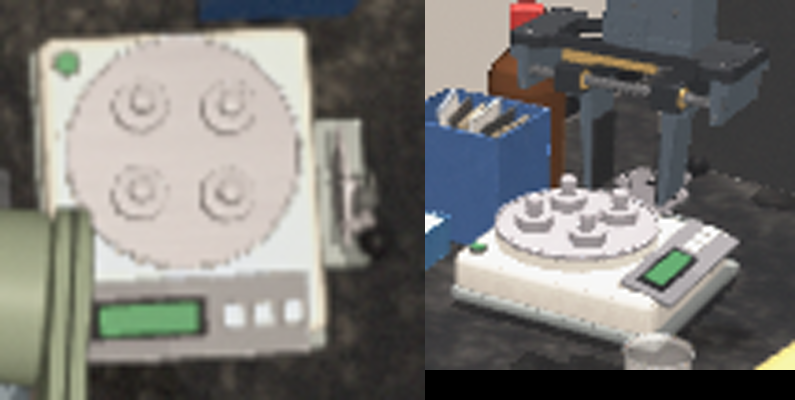

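Run:
```python
from h import *
print(ray('top',353.6,193,97.4)); print(job_done())
```

```text
[ 545.1 -284.4   97.4]
the job is handed in; nothing more can be done
None
```

I handed the job in at about 44 s, with no verdict shown yet: the last pictures show all four weights found standing on the pan, the cover shut, the lever in the weigh notch, and the arm clear.

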